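# Clear the hood, then thread the turned handle out of the drying trough

## Task

Hold the scraper block by its grip and wipe the three loose wood chips off the top of the drying trough's hood onto the worktop, so that none lies on or in the trough, without touching the chips with the fingers; then stand the block back down on the worktop and let it go. Next draw the turned wooden handle out through the trough's opening, raising its open end first so that it slides diagonally from under the hood. Finish while holding it in the gripper, about level and still, with all of it at least 60 mm higher than the hood's top, and leave the paint pots and the magnifier where they stand.

Things in the scene. Friction and masses are not known exactly. Their poses are not given: they have to be found in the camera images.
- trough: White trough fixed to the worktop, 140 (x) by 270 (y) mm outside, walls 5 mm. Origin: centre of its underside, z up, y along its length. Open on top from y = -135 to +20 mm, side and end walls there 66 mm high; from y = +20 to +135 mm a flat hood roofs it (underside 82, top 88 mm up). Inside, cross bearers 8 mm thick, 65 mm long at y = -90 and +90 mm carry the handle (shoulders 32 mm up).
- hood_top (a point): Centre of the upper face of the trough's hood, 88 mm above the worktop; axes as the trough's (the hood spans 140 mm in x, 115 mm in y; the opening lies on its -y side, the closed end of the trough on its +y side).
- handle_mid (a point): Centre of the turned wooden handle, a round rod 22 mm thick, 220 mm long, about 60 g, a groove near each end. Own y runs along it towards the hood end. At the start it lies level along the trough's y in 25 mm wide notches of the bearers, axis 33 mm above the worktop, about half of it under the hood.
- handle_open_end (a point): Middle of the handle's end face at its open end (110 mm from the centre towards the handle's own -y), at the start in the open part of the trough.
- handle_hood_end (a point): Middle of the handle's other end face (110 mm from the centre, own +y), at the start under the hood.
- block_mid (a point): Centre of the wooden scraper block, half-way up (30 mm above its underside). Foot 110 (own x) by 36 (own y) by 18 mm high; on it an upright grip 70 (x) by 20 (y) mm reaching from 18 to 60 mm above the underside. About 120 g; starts standing on the worktop.
- chip_a: Loose wood chip 22 by 14 by 8 mm, about 10 g; origin at the centre of its underside. Starts lying on the hood's outer half (the half away from the opening), one of three side by side across the trough's x.
- chip_b: Loose wood chip 22 by 14 by 8 mm, about 10 g; origin at the centre of its underside. Starts lying on the hood's outer half (the half away from the opening), one of three side by side across the trough's x.
- chip_c: Loose wood chip 22 by 14 by 8 mm, about 10 g; origin at the centre of its underside. Starts lying on the hood's outer half (the half away from the opening), one of three side by side across the trough's x.
- pot_1_mid (a point): Middle of a grey paint pot with a white cap, 44 mm in diameter, 56 mm high, 28 mm above its underside; loose, to be left alone.
- pot_2_mid (a point): Middle of a grey paint pot with a white cap, 44 mm in diameter, 56 mm high, 28 mm above its underside; loose, to be left alone.
- pot_3_mid (a point): Middle of a grey paint pot with a white cap, 44 mm in diameter, 56 mm high, 28 mm above its underside; loose, to be left alone.
- pot_4_mid (a point): Middle of a grey paint pot with a white cap, 44 mm in diameter, 56 mm high, 28 mm above its underside; loose, to be left alone.
- magnifier_mid (a point): Middle (20 mm up) of a domed clear glass magnifier in a brass ring, 80 mm in diameter, 42 mm high; loose, to be left alone.
Things that resemble listed ones, but are neither listed nor needed, are in the scene too. What is shaped like the part that bears block_mid but black is not meant. Of the things shaped like the part that bears handle_mid, the wooden one is meant.

How it is judged:
On the way, in this order (a step that is already met when the one before it is completed fails the run):
1. all three chips are off the hood and lie outside the trough, while the block is held in the gripper (height (world z) of each of chip_a, chip_b, chip_c below 0.04 m and (x of chip_a in the frame of trough above 0.07 m or x of chip_a in the frame of trough below -0.07 m or y of chip_a in the frame of trough above 0.133 m or y of chip_a in the frame of trough below -0.133 m) and (x of chip_b in the frame of trough above 0.07 m or x of chip_b in the frame of trough below -0.07 m or y of chip_b in the frame of trough above 0.133 m or y of chip_b in the frame of trough below -0.133 m) and (x of chip_c in the frame of trough above 0.07 m or x of chip_c in the frame of trough below -0.07 m or y of chip_c in the frame of trough above 0.133 m or y of chip_c in the frame of trough below -0.133 m) and contact force between the fingers and block above 1 N), for 0.1 s.
2. the block stands upright on the worktop, let go (height (world z) of block_mid below 0.033 m and angle between block_mid's own z axis and vertical below 0.15 rad and linear speed of block below 0.03 m/s and contact force between the fingers and block below 0.1 N), for 0.2 s.
3. the handle's open end is raised above the trough's walls while its other end is still under the hood (height (world z) of handle_open_end above 0.075 m and height (world z) of handle_hood_end below 0.082 m and y of handle_hood_end in the frame of trough above 0.02 m), for 0.1 s.
At the end, for the whole second after the job is handed in: Handle held in the fingers, still, within 0.27 rad of level, both ends over 140 mm above the worktop (52 mm over the hood), not touching the trough; chips outside the trough and below 40 mm; block upright on the worktop, let go (all of step 2 and height (world z) of each of handle_open_end, handle_hood_end above 0.14 m and angle between handle_mid's own y axis and vertical between 1.3 and 1.84 rad and contact force between the fingers and handle above 1 N and contact force between handle and trough below 0.1 N and linear speed of handle below 0.04 m/s and height (world z) of each of chip_a, chip_b, chip_c below 0.04 m and (x of chip_a in the frame of trough above 0.07 m or x of chip_a in the frame of trough below -0.07 m or y of chip_a in the frame of trough above 0.133 m or y of chip_a in the frame of trough below -0.133 m) and (x of chip_b in the frame of trough above 0.07 m or x of chip_b in the frame of trough below -0.07 m or y of chip_b in the frame of trough above 0.133 m or y of chip_b in the frame of trough below -0.133 m) and (x of chip_c in the frame of trough above 0.07 m or x of chip_c in the frame of trough below -0.07 m or y of chip_c in the frame of trough above 0.133 m or y of chip_c in the frame of trough below -0.133 m)); the arm keeps its last pose, push and grip.
It fails at once if the fingers touch a chip (contact force between the fingers and chip_a above 0.5 N or contact force between the fingers and chip_b above 0.5 N or contact force between the fingers and chip_c above 0.5 N).
It fails at once if a paint pot or the magnifier is shifted (distance of any of pot_1_mid, pot_2_mid, pot_3_mid, pot_4_mid, magnifier_mid from where it was at the start of the episode above 0.03 m).
It also fails if it takes over 64 s, if anything falls off the work surface, if the arm or the gripper's body presses on something with over 40 N, if the wrist force passes 120 N, or if a joint passes its speed limit or range.

## Robot

A 6-joint arm with a two-finger parallel gripper is mounted at the origin on the work surface. World frame = base frame: x ahead of the robot, y to its left, z up, the work surface at z = 0. Lengths are in m, angles in rad, forces in N, time in s.
With the tool pointing down it reaches from about 0.35 to 0.775 m from the base axis. Payload 7.3 kg.
Tool frame: the origin (TCP) lies on the centre line of the jaws, within the pads' length; the fingertips stand 17 mm ahead of it and the grasp point (between the pads) lies 2 mm behind it (robot.tip_extent is the distance from the TCP to the fingertips, in m); z points along the fingers, y is the line along which they close (so a half turn about z gives the same grasp; the last joint's range is limited). The gripper opens to 92 mm and grips with 3 to 60 N. Pads are 19 mm wide; open, the fingers measure 130 mm over their backs; the gripper's body (75 mm by 190 mm) begins 47 mm behind the grasp point.
Start: joints at [-1.433, 0.342, 1.524, -0, 1.275, -0.146], TCP at [0.147, -0.504, 0.244] pointing down, gripper open.
Joint ranges: [-2.53, 2.53], [-0.77, 2.02], [0.04, 2.7], [-1, 4.14], [0.28, 2.66], [-3.11, 3.11]. Speed limits (rad/s): [2.57, 2.57, 3.14, 3.14, 3.14, 3.14].

## Interface

Orientations are given as [roll, pitch, yaw] about the fixed x, y, z axes, in that order (R = Rz(yaw) Ry(pitch) Rx(roll)).
In Python, from cell import robot gives the robot as it stands.
- The arm moves only by the tool step_arm, never from a script. Its argument "motion" is a list of rows, each a list of 2 entries, a list of its own where there are three numbers: the shift along the tool's x, y, z in units of 60 mm (1.0 is 60 mm), then the turn about the tool's z in rad. In form: [[[x, y, z], spin], ...]. A call has 1 to 10 rows; each row is the pose to reach, as a shift and turn from the pose commanded when the call began, along the tool's axes at that moment; what a row does not reach only later rows make up. A row lasts 1/8 s, in which the tool goes at most 62.5 mm and 10.7 degrees, less where a joint would pass 70% of its speed; a pose out of reach is approached as far as the arm can. A call with a gripper value outside its range is refused whole. "hand" is the closure in counts, from 0 (fully open) to 255 (shut), set as the call begins (left out, the last holds). The fingers move at their own pace and stop on an object; "squeeze" is the grip in N (left out, the last holds). Time passes only in rows, so rows that repeat a pose let the fingers close. It gives the time, the measured TCP pose, the force, the opening and the grip force at its end, in the units of the state.
- robot.observe(): the state, without advancing time (a new reading comes with each control period).
- robot.read_camera(name): name is "scene" or "top" or "wrist"; returns a dict with "pixels" (384x512x3 uint8, red, green, blue), "intrinsics" (3x3 intrinsics, pixels), "k1" (the pictures are not rectified: a ray, as slopes to the right and down, at radius r is drawn at 1 + k1 r^2 times it, then the intrinsics apply), "xyz" and "rotation" of the camera in the world; the wrist camera has in their place "T_tool_cam" (4x4, takes a point from camera to tool coordinates, whose origin is the TCP and whose axes are the flange's). Camera axes: x right, y up, looking along -z (the intrinsics and any distortion apply to the point x, -y, -z); pixel columns grow to the right and rows downward; lengths in m; the calibration is good to about 2 mm. A picture is of the moment at which its call begins: read the wrist's pose just before it. There is no depth.
- robot.hand_in(): hands the job in; it is judged then, once.
The state is a dict: "time": time; "qpos": joint angles; "qvel": joint speeds; "joint_efforts": joint torques, N m; "tool_pos": TCP position; "tool_rot": TCP orientation; "contact_force": force on the tool from outside, world axes, zero at the start; "torque": the same for the moment, N m; "opening": finger opening in m; "grip_force": force on a finger pad.
Only numpy, scipy, OpenCV 4.12 (cv2) and the standard library are available. Lean on these libraries where they do the work, as an engineer would, in place of code of your own. Each camera call takes 0.05 s, during which the arm holds its last target. There are 200 camera calls.

## Working session

There is one attempt and no reset: what is moved stays moved. The work goes in short steps, Python scripts to look and compute and a tool call to move; the robot and the scene stay as the last step left them, time stands still between calls to the robot, and variables do not carry over. Pictures are saved under pics/ and viewed, at most 10 in all, crops included, and the job is handed in when it is done.

Besides the shell and the picture viewer there is one more tool, called after ">>>" by a JSON object that holds its "fn" and its "kwargs", one argument or row to a line. step_arm: Moves the arm, as the interface text tells. Its arguments: {"type":"object","properties":{"motion":{"type":"array"},"hand":{"type":"number"},"squeeze":{"type":"number"}},"required":["motion"]}

```bash
mkdir -p pics
cat > h.py <<'E'
import numpy as np, cv2
from cell import robot
from scipy.spatial.transform import Rotation as R
def cam(name):
    s=robot.observe(); c=robot.read_camera(name)
    if name=="wrist":
        T=np.eye(4); T[:3,:3]=R.from_euler('xyz',s['tool_rot']).as_matrix(); T[:3,3]=s['tool_pos']
        M=T@np.array(c['T_tool_cam']); c['xyz']=M[:3,3]; c['rotation']=M[:3,:3]
    return c
def ray(c,uv):
    K=np.array(c['intrinsics']); uv=np.atleast_2d(np.array(uv,float))
    d=(uv-K[:2,2])/[K[0,0],K[1,1]]; s=d.copy()
    for _ in range(20): s=d/(1+c['k1']*(s**2).sum(1,keepdims=True))
    v=np.c_[s[:,0],-s[:,1],-np.ones(len(s))]
    return np.array(c['xyz']),v@np.array(c['rotation']).T
def onz(c,uv,z):
    o,v=ray(c,uv); return o+v*((z-o[2])/v[:,2:3])
def proj(c,P):
    p=(np.atleast_2d(P)-np.array(c['xyz']))@np.array(c['rotation']); s=np.c_[p[:,0],-p[:,1]]/-p[:,2:3]
    s=s*(1+c['k1']*(s**2).sum(1,keepdims=True)); K=np.array(c['intrinsics'])
    return s*[K[0,0],K[1,1]]+K[:2,2]
def tri(c1,u1,c2,u2):
    o1,a=ray(c1,u1);o2,b=ray(c2,u2);a=a[0];b=b[0]
    t=np.linalg.lstsq(np.c_[a,-b],o2-o1,rcond=None)[0]
    p,q=o1+t[0]*a,o2+t[1]*b; return (p+q)/2,np.linalg.norm(p-q)
def save(c,n,k=1.5): cv2.imwrite('pics/'+n+'.png',cv2.resize(c['pixels'][:,:,::-1],None,fx=k,fy=k))
E
python3 - <<'E'
from h import *
import pickle
for n in('scene','top'):
    c=cam(n); save(c,n); pickle.dump(c,open(n+'.pkl','wb')); print(n,c['xyz'],np.round(c['rotation'],2).tolist(),c['k1'],np.array(c['intrinsics']).tolist())
E
```

```text
scene [ 0.99806149 -0.5470008   0.74576321] [0.8, 0.02, 0.69] -0.021687304109749235 [[351.2751555600838, 0.0, 251.35464307307774], [0.0, 351.2751555600838, 193.6485334285128], [0.0, 0.0, 1.0]]
top [ 0.36827788 -0.02827349  1.13246889] [0.18, 0.03, -1.6] -0.0050403720380903655 [[435.72256332547727, 0.0, 251.73279408187636], [0.0, 435.72256332547727, 190.30754004175307], [0.0, 0.0, 1.0]]
```

Run:
```python
s=open('h.py').read()
s=s.replace("    return c\ndef ray","    else: c['rotation']=R.from_euler('xyz',c['rotation']).as_matrix()\n    return c\ndef ray")
open('h.py','w').write(s)
import pickle; from h import R
for n in('scene','top'):
    c=pickle.load(open(n+'.pkl','rb')); c['rotation']=R.from_euler('xyz',c['rotation']).as_matrix(); pickle.dump(c,open(n+'.pkl','wb'))
```

```text
(no output)
```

View pics/scene.png

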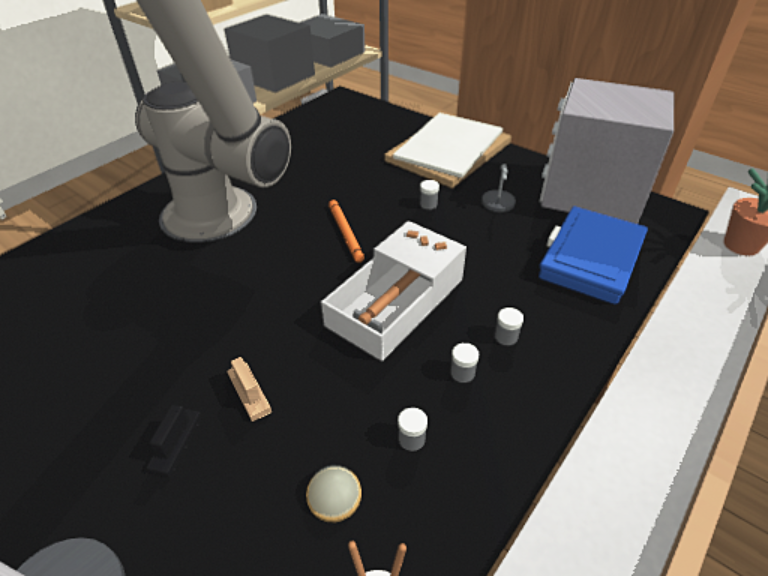

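View pics/top.png

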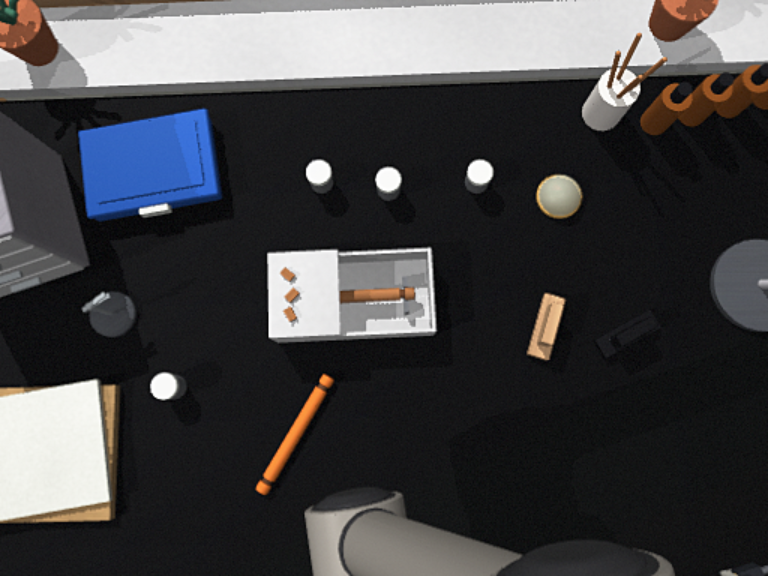

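The scene view shows the trough at (325–465, 225–355) with three chips on the hood around (427,240), the wooden block at (248,388), and the black decoy at (173,438). In the top view, the hood is at (268–340, 250–340), the chips are near (287,273), (292,296) and (290,314), the handle spans x 340–415 at row 295, and the block is at (546,326).

Run:
```python
from h import *
import pickle
t=pickle.load(open('top.pkl','rb')); s=pickle.load(open('scene.pkl','rb'))
def P(n,c,uv,z): print(n,np.round(onz(c,np.array(uv)/1.5,z),4).tolist())
P('hood corners TL TR BR BL',t,[[268,253],[338,250],[341,335],[269,339]],.088)
P('rim open TR,BR',t,[[433,248],[436,333]],.066)
P('chips',t,[[287,273],[292,296],[290,314]],.096)
P('handle open end',t,[[415,294]],.033)
P('pots',t,[[319,172],[388,180],[480,172],[164,386]],.056); P('mag',t,[[559,196]],.03)
P('orange',t,[[326,380],[264,489]],.02)
for n,c,x0,y0,x1,y1 in(('top',t,515,280,580,375),('scene',s,215,345,285,430)):
    im=c['pixels']; h=cv2.cvtColor(im,cv2.COLOR_RGB2HSV); m=((h[:,:,2]>110)&(h[:,:,1]>40)).astype(np.uint8)
    k=np.zeros_like(m); k[int(y0/1.5):int(y1/1.5),int(x0/1.5):int(x1/1.5)]=1; m*=k
    r=cv2.minAreaRect(cv2.findNonZero(m)); b=cv2.boxPoints(r); print(n,r)
    if n=='top': print(np.round(onz(c,b,.018),4).tolist())
c=t['pixels'][185:245,345:385]; d=s['pixels'][230:285,145:190]
a=cv2.resize(c[:,:,::-1],None,fx=8,fy=8,interpolation=2); b=cv2.resize(d[:,:,::-1],None,fx=8,fy=8,interpolation=2)
w=np.zeros((480,700,3),np.uint8); w[:480,:320]=a; w[:440,330:690]=b; cv2.imwrite('pics/blk.png',w)
# chips + handle contact
```

```text
hood corners TL TR BR BL [[0.6141, 0.174, 0.088], [0.6154, 0.0585, 0.088], [0.4753, 0.056, 0.088], [0.4723, 0.172, 0.088]]
rim open TR,BR [[0.6187, -0.0987, 0.066], [0.4762, -0.0976, 0.066]]
chips [[0.578, 0.1414, 0.096], [0.5399, 0.1334, 0.096], [0.5107, 0.1367, 0.096]]
handle open end [[0.5472, -0.067, 0.033]]
pots [[0.7625, 0.0918, 0.056], [0.7437, -0.0271, 0.056], [0.7523, -0.1856, 0.056], [0.4032, 0.3515, 0.056]]
mag [[0.7128, -0.3241, 0.03]]
orange [[0.4069, 0.0882, 0.02], [0.2318, 0.1929, 0.02]]
top ((363.7169494628906, 216.9905548095703), (15.109660148620605, 42.71913146972656), 15.945395469665527)
[[0.4424, -0.251, 0.018], [0.5469, -0.288, 0.018], [0.5349, -0.3244, 0.018], [0.4308, -0.2868, 0.018]]
scene ((165.10000610351562, 258.20001220703125), (42.48529052734375, 15.205260276794434), 63.43495178222656)
```

View pics/blk.png

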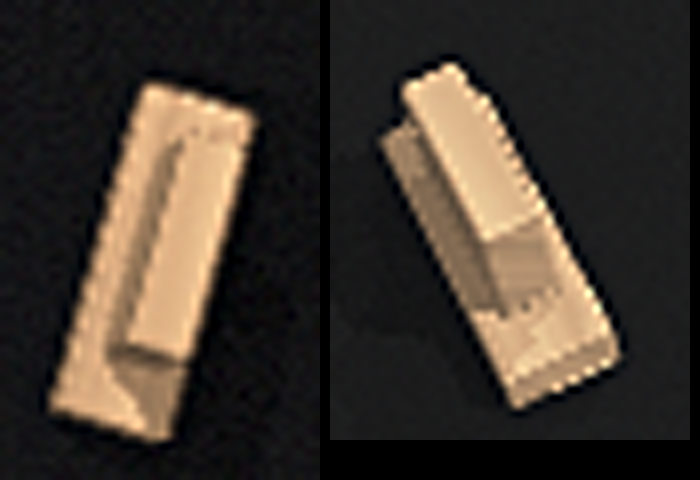

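The crop shows the grip's top face centred at about (368.4,215.5) in the top camera and (162.6,248.6) in the scene camera. Next I triangulate it.

```bash
cat >> h.py <<'E'
def go(x,y,z,ang):
    """shift (units of 60 mm, tool axes) and spin to TCP x,y,z with closing axis at world angle ang (mod pi)"""
    s=robot.observe(); M=R.from_euler('xyz',s['tool_rot']).as_matrix()
    d=M.T@(np.array([x,y,z])-s['tool_pos'])/.06
    a=np.arctan2(M[1,1],M[0,1]); e=(ang-a+np.pi/2)%np.pi-np.pi/2
    print('shift',np.round(d,3).tolist(),'spin(if down)',round(-e,3),'q6',np.round(s['qpos'][5],2),'pos',np.round(s['tool_pos'],4).tolist(),'closing ang',round(a,4),'t',s['time'],'grip',s['grip_force'],'open',s['opening'])
E
python3 - <<'E'
from h import *
import pickle
t=pickle.load(open('top.pkl','rb')); s=pickle.load(open('scene.pkl','rb'))
print(tri(t,[368.4,215.5],s,[162.6,248.6]))
print(robot.observe()['tool_rot'])
go(.488,-.286,.16,-.34+np.pi/2)
c=robot.read_camera('wrist');print(np.round(c['T_tool_cam'],3).tolist())
E
```

```text
(array([ 0.48850043, -0.28906425,  0.05580141]), np.float64(0.0031549220980193068))
[-3.14020411e+00 -1.99137100e-04  2.83796810e-01]
shift [6.472, -1.889, 1.389] spin(if down) 0.624 q6 -0.15 pos [0.147, -0.5036, 0.2431] closing ang -1.287 t 0.1 grip 0.0 open 0.0918847231669762
[[0.0, 0.959, 0.283, 0.076], [1.0, 0.0, -0.0, -0.0], [-0.0, 0.283, -0.959, -0.14], [0.0, 0.0, 0.0, 1.0]]
```

>>> {"fn": "step_arm", "kwargs": {
  "motion": [
    [[0.9, -0.26, 0.2], 0.1],
    [[1.8, -0.53, 0.4], 0.25],
    [[2.7, -0.79, 0.6], 0.4],
    [[3.6, -1.05, 0.8], 0.55],
    [[4.5, -1.3, 1.0], 0.624],
    [[5.4, -1.57, 1.2], 0.624],
    [[6.2, -1.8, 1.3], 0.624],
    [[6.47, -1.89, 1.39], 0.624],
    [[6.47, -1.89, 1.39], 0.624]
  ]
}}

```text
time: 1.27
tool_pos: [0.4879, -0.2859, 0.1596]
tool_rot: [-3.141, 0.002, -0.338]
contact_force: [-0.1, -0.3, 0.4]
opening: 0.0918
grip_force: 0.0
```

Run:
```python
from h import *
c=cam('wrist'); save(c,'w1'); go(.4885,-.288,.0385,-.34+np.pi/2)
print(proj(c,[[.4885,-.288,.06]])*1.5)
```

```text
shift [0.029, 0.013, 2.025] spin(if down) 0.0 q6 1.24 pos [0.4873, -0.2867, 0.16] closing ang -1.9105 t 1.325 grip 0.0 open 0.09161747107680106
[[388.33019017 290.3574208 ]]
```

View pics/w1.png

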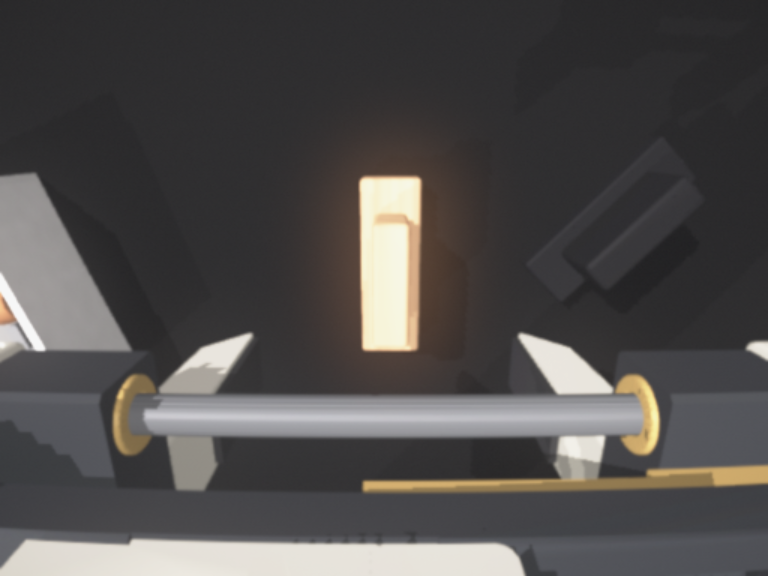

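The wrist view shows the block's grip centred at about (391,285) and square to the jaws, which matches the predicted (388,290). The black decoy at (615,220) is clear of the jaws.

>>> {"fn": "step_arm", "kwargs": {
  "motion": [
    [[0.03, 0.03, 0.8], 0],
    [[0.03, 0.03, 1.5], 0],
    [[0.03, 0.03, 1.9], 0],
    [[0.03, 0.03, 2.01], 0],
    [[0.03, 0.03, 2.01], 0]
  ]
}}

```text
time: 1.95
tool_pos: [0.4886, -0.2898, 0.0403]
tool_rot: [3.141, -0.001, -0.342]
contact_force: [0.7, 0.6, -0.0]
opening: 0.0918
grip_force: 0.0
```

>>> {"fn": "step_arm", "kwargs": {
  "motion": [
    [[0, 0, 0], 0],
    [[0, 0, 0], 0],
    [[0, 0, 0], 0],
    [[0, 0, 0], 0],
    [[0, 0, 0], 0],
    [[0, 0, 0], 0]
  ],
  "hand": 255,
  "squeeze": 30
}}

```text
time: 2.7
tool_pos: [0.489, -0.2887, 0.0397]
tool_rot: [3.142, 0.0, -0.34]
contact_force: [-0.5, -1.4, 0.4]
opening: 0.0367
grip_force: 0.0
```

Run:
```python
from h import *
go(.544,-.02,.16,0.0155+np.pi/2)
```

```text
shift [-0.631, -4.528, -2.006] spin(if down) -0.356 q6 1.24 pos [0.489, -0.2887, 0.0397] closing ang -1.9109 t 2.7 grip 0.0 open 0.03672096412799294
```

Still closing.

>>> {"fn": "step_arm", "kwargs": {
  "motion": [
    [[0, 0, 0], 0],
    [[0, 0, 0], 0],
    [[0, 0, 0], 0],
    [[0, 0, 0], 0]
  ]
}}

```text
time: 3.2
tool_pos: [0.489, -0.2888, 0.0397]
tool_rot: [3.141, -0.0, -0.34]
contact_force: [0.5, 0.7, -0.3]
opening: 0.0198
grip_force: 30.0
```

>>> {"fn": "step_arm", "kwargs": {
  "motion": [
    [[0, 0, -0.8], 0],
    [[0, 0, -1.6], 0],
    [[-0.1, -0.6, -2.17], 0],
    [[-0.3, -1.5, -2.17], -0.1],
    [[-0.5, -2.4, -2.17], -0.2],
    [[-0.65, -3.3, -2.17], -0.3],
    [[-0.8, -4.2, -2.17], -0.356],
    [[-1.0, -5.1, -2.17], -0.356],
    [[-1.15, -5.9, -2.17], -0.356],
    [[-1.19, -6.1, -2.17], -0.356]
  ]
}}

```text
time: 4.45
tool_pos: [0.5436, 0.0828, 0.1697]
tool_rot: [-3.141, 0.0, 0.019]
contact_force: [0.1, -0.8, -1.7]
opening: 0.0199
grip_force: 30.0
```

Run:
```python
from h import *
robot.read_camera('wrist')
c=cam('wrist'); save(c,'w2'); go(.545,.082,.1305,0.0155+np.pi/2)
```

```text
shift [0.023, -0.016, 0.652] spin(if down) 0.002 q6 1.56 pos [0.5437, 0.081, 0.1696] closing ang -1.5528 t 4.55 grip 29.999932944774628 open 0.019981966159775356
```

View pics/w2.png

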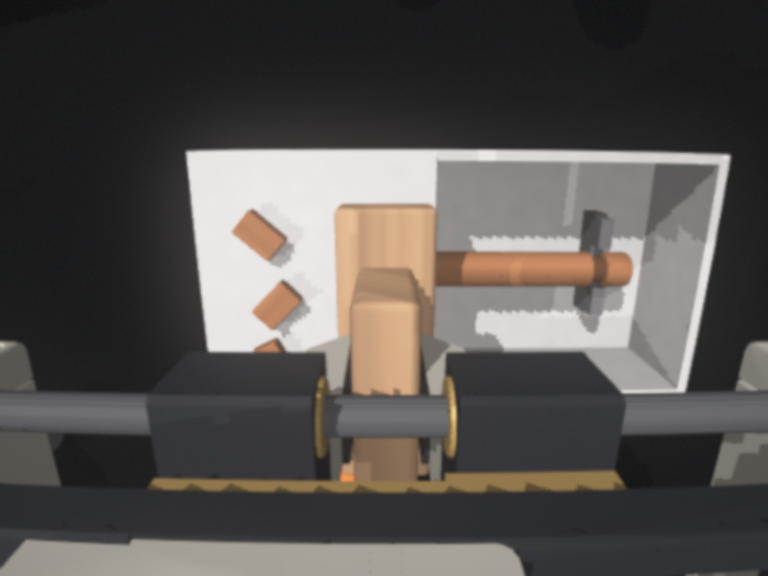

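The wrist view shows the block square over the hood beside the opening, with the three chips to its left at (260,235), (277,305) and (270,347). The handle lies along row 268, with its open end at about (632,268).

>>> {"fn": "step_arm", "kwargs": {
  "motion": [
    [[0.02, 0, 0.3], 0],
    [[0.02, 0, 0.55], 0],
    [[0.02, 0, 0.673], 0],
    [[0.02, 0, 0.673], 0]
  ]
}}

```text
time: 5.05
tool_pos: [0.5448, 0.0794, 0.129]
tool_rot: [3.141, 0.001, 0.015]
contact_force: [0.5, 1.2, -0.5]
opening: 0.02
grip_force: 30.0
```

>>> {"fn": "step_arm", "kwargs": {
  "motion": [
    [[0, -0.16, 0], 0],
    [[0, -0.32, 0], 0],
    [[0, -0.48, 0], 0],
    [[0, -0.64, 0], 0],
    [[0, -0.8, 0], 0],
    [[0, -0.96, 0], 0],
    [[0, -1.12, 0], 0],
    [[0, -1.3, 0], 0],
    [[0, -1.45, 0], 0],
    [[0, -1.6, 0], 0]
  ]
}}

```text
time: 6.3
tool_pos: [0.5435, 0.1768, 0.1295]
tool_rot: [3.142, 0.0, 0.016]
contact_force: [0.0, 0.5, -1.1]
opening: 0.0195
grip_force: 30.0
```

>>> {"fn": "step_arm", "kwargs": {
  "motion": [
    [[0, -0.1, 0], 0],
    [[0, -0.1, 0], 0]
  ]
}}

```text
time: 6.55
tool_pos: [0.5434, 0.1825, 0.1295]
tool_rot: [3.142, 0.0, 0.016]
contact_force: [0.4, 0.4, -0.1]
opening: 0.0196
grip_force: 30.0
```

Run:
```python
from h import *
a=cam('scene');b=cam('top')
cv2.imwrite('pics/chips.png',np.hstack([cv2.resize(a['pixels'][110:250,200:340,::-1],(392,392)),cv2.resize(b['pixels'][120:260,100:240,::-1],(392,392))]))
```

```text
(no output)
```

View pics/chips.png

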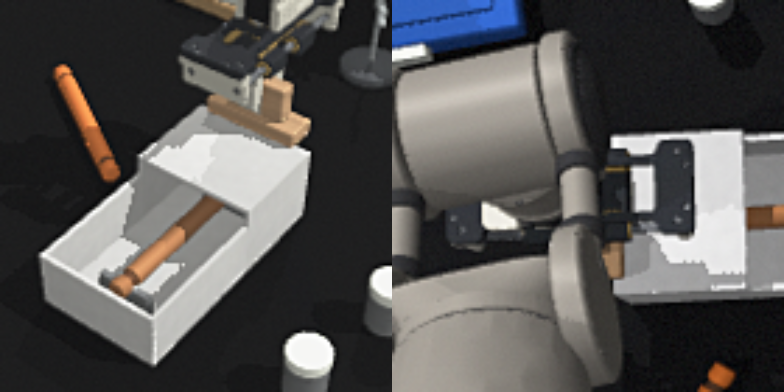

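The crops show the hood bare, with the block at the outer edge and no chip on or in the trough. Next I raise the block, carry it back and stand it down.

>>> {"fn": "step_arm", "kwargs": {
  "motion": [
    [[0, 0, -0.5], 0],
    [[0, 0, -0.8], 0],
    [[-0.1, 0.8, -0.8], 0],
    [[-0.2, 1.7, -0.8], 0],
    [[-0.4, 2.7, -0.8], 0],
    [[-0.5, 3.7, -0.8], 0],
    [[-0.65, 4.7, -0.8], 0],
    [[-0.8, 5.7, -0.8], 0],
    [[-0.9, 6.7, -0.8], 0],
    [[-0.95, 7.5, -0.8], 0]
  ]
}}

```text
time: 7.9
tool_pos: [0.4927, -0.2715, 0.1777]
tool_rot: [3.141, -0.0, 0.014]
contact_force: [0.6, 0.6, -0.9]
opening: 0.0203
grip_force: 30.0
```

Run:
```python
from h import *
import pickle
go(.49,-.27,.0402,0.0155+np.pi/2)
c=cam('scene'); pickle.dump(c,open('scene2.pkl','wb')); t=cam('top'); pickle.dump(t,open('top2.pkl','wb'))
for c,n in((c,'s'),(t,'t')):
    h=cv2.cvtColor(c['pixels'],cv2.COLOR_RGB2HSV); m=((h[:,:,0]<16)&(h[:,:,1]>110)&(h[:,:,2]>60)).astype(np.uint8)
    k,l,st,ce=cv2.connectedComponentsWithStats(m)
    for i in range(1,k):
        if 8<st[i,4]<1500:
            p=onz(c,ce[i],.006)[0]
            if .1<p[0]<.72 and -.3<p[1]<.5: print(n,st[i],np.round(ce[i],1),np.round(p,3))
```

```text
shift [-0.045, -0.028, 2.292] spin(if down) -0.002 q6 0.92 pos [0.4927, -0.2715, 0.1777] closing ang -1.5568 t 7.9 grip 30.000628530979156 open 0.02033299316762961
s [219 133  24  42 308] [230.7 153.8] [0.324 0.144 0.006]
s [239 180  41  36 328] [258.5 197.6] [0.532 0.036 0.006]
t [175 183   3   9  27] [176. 187.] [0.584 0.197 0.006]
t [227 192  49  10 354] [250.8 196.1] [ 0.553 -0.     0.006]
t [174 198   5   9  28] [176.6 201.8] [0.544 0.195 0.006]
t [175 209   4   9  34] [176.6 212.8] [0.515 0.195 0.006]
t [199 249  24  28 230] [211.2 262.2] [0.385 0.106 0.006]
```

Three chips lie on the worktop past the closed end, at about trough y = +158 mm. Now I lower the block.

>>> {"fn": "step_arm", "kwargs": {
  "motion": [
    [[0, 0, 0.8], 0],
    [[0, 0, 1.5], 0],
    [[0, 0, 2.0], 0],
    [[0, 0, 2.2], 0],
    [[0, 0, 2.285], 0],
    [[0, 0, 2.295], 0],
    [[0, 0, 2.295], 0]
  ]
}}

```text
time: 8.88
tool_pos: [0.4941, -0.2691, 0.0409]
tool_rot: [3.14, -0.002, 0.016]
contact_force: [0.6, -0.8, -0.8]
opening: 0.02
grip_force: 30.0
```

>>> {"fn": "step_arm", "kwargs": {
  "motion": [
    [[0, 0, 0], 0],
    [[0, 0, 0], 0],
    [[0, 0, 0], 0],
    [[0, 0, 0], 0],
    [[0, 0, 0], 0],
    [[0, 0, 0], 0]
  ],
  "hand": 100
}}

```text
time: 9.62
tool_pos: [0.4935, -0.2687, 0.0398]
tool_rot: [3.142, 0.0, 0.016]
contact_force: [-0.1, 0.3, 0.1]
opening: 0.056
grip_force: 0.0
```

Run:
```python
from h import *
s=robot.observe();print(s['tool_pos'],s['opening'],s['grip_force'],s['contact_force'])
import pickle
```

```text
[ 0.4935426  -0.26873175  0.03980281] 0.055951001614942715 0.0 [-0.10861153  0.31780026  0.08620902]
```

>>> {"fn": "step_arm", "kwargs": {
  "motion": [
    [[0, 0, -0.9], 0],
    [[0, 0, -1.8], 0],
    [[0.2, -0.9, -2.5], -0.18],
    [[0.4, -1.8, -2.5], -0.36],
    [[0.6, -2.7, -2.5], -0.54],
    [[0.8, -3.6, -2.5], -0.72],
    [[0.94, -4.58, -2.5], -0.9],
    [[0.94, -4.58, -2.5], -1.08],
    [[0.94, -4.58, -2.5], -1.26],
    [[0.94, -4.58, -2.5], -1.44]
  ]
}}

```text
time: 10.88
tool_pos: [0.5455, 0.0073, 0.1897]
tool_rot: [-3.141, 0.0, 1.462]
contact_force: [0.2, 0.3, -0.0]
opening: 0.0559
grip_force: 0.0
```

>>> {"fn": "step_arm", "kwargs": {
  "motion": [
    [[0, 0, 0], -0.131],
    [[0, 0, 0], -0.131]
  ]
}}

```text
time: 11.12
tool_pos: [0.5455, 0.007, 0.1898]
tool_rot: [-3.141, 0.0, 1.586]
contact_force: [-0.4, -0.7, -0.1]
opening: 0.0559
grip_force: 0.0
```

Run:
```python
from h import *
import pickle
def hm(c):
    h=cv2.cvtColor(c['pixels'],cv2.COLOR_RGB2HSV); return ((h[:,:,0]<16)&(h[:,:,1]>110)&(h[:,:,2]>60)).astype(np.uint8)
def line(c,box):
    m=hm(c); k=np.zeros_like(m); x0,y0,x1,y1=box; k[y0:y1,x0:x1]=1
    p=cv2.findNonZero(m*k).reshape(-1,2).astype(float); q=p.mean(0); u,s,v=np.linalg.svd(p-q,full_matrices=False); t=(p-q)@v[0]; return q,v[0],q+v[0]*t.min(),q+v[0]*t.max()
t=pickle.load(open('top2.pkl','rb')); s=pickle.load(open('scene2.pkl','rb'))
lt=line(t,(224,188,280,206)); ls=line(s,(236,178,282,218))
# axis = intersection of the two view planes
n1=np.cross(*ray(t,[lt[2],lt[3]])[1]); n2=np.cross(*ray(s,[ls[2],ls[3]])[1]); n1/=np.linalg.norm(n1);n2/=np.linalg.norm(n2)
d=np.cross(n1,n2); d/=np.linalg.norm(d); A=np.array([n1,n2,[0,1,0]]); 
for y in(-.06,.007,.05): print(np.linalg.solve(A,[n1@t['xyz'],n2@s['xyz'],y]))
e=max((lt[2],lt[3]),key=lambda p:p[0]); print('open end',onz(t,e,.033), 'top pixel line',onz(t,[lt[2],lt[3]],.036))
go(.5455,.007,.035,.0155)
# chips/block check
c=cam('top'); h=cv2.cvtColor(c['pixels'],cv2.COLOR_RGB2HSV); cv2.imwrite('pics/t3.png',cv2.resize(c['pixels'][120:280,150:400,::-1],(750,480)))
```

```text
[ 0.54990074 -0.06        0.03302578]
[0.54891207 0.007      0.03251572]
[0.54827755 0.05       0.03218837]
open end [[ 0.54995563 -0.06316349  0.033     ]] top pixel line [[ 0.54945991 -0.06306829  0.036     ]
 [ 0.54748439  0.06032167  0.036     ]]
shift [0.001, -0.0, 2.579] spin(if down) -0.001 q6 -0.14 pos [0.5455, 0.007, 0.1898] closing ang 0.0148 t 11.125 grip 0.0 open 0.055929025853293506
```

View pics/t3.png

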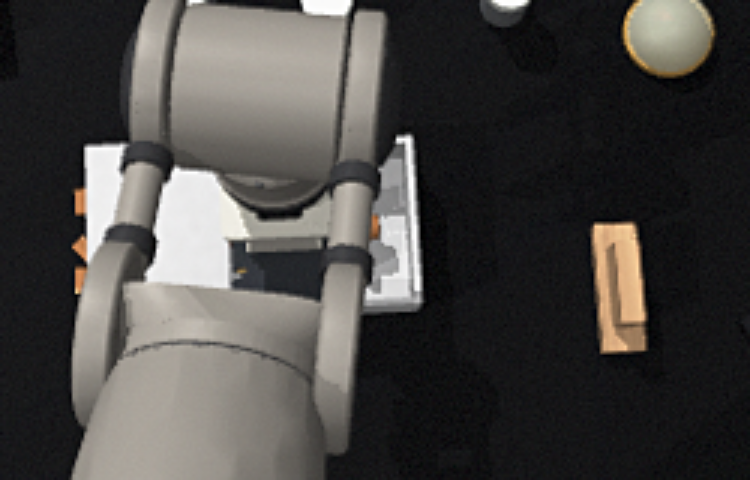

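The top crop shows the block standing free at (620,288) and the three chips on the worktop past the hood's closed end at (80,200), (80,245) and (80,280). Next I descend on the handle.

>>> {"fn": "step_arm", "kwargs": {
  "motion": [
    [[0, 0.04, 0.8], 0],
    [[0, 0.04, 1.6], 0],
    [[0, 0.04, 2.2], 0],
    [[0, 0.04, 2.55], 0],
    [[0, 0.04, 2.655], 0],
    [[0, 0.04, 2.655], 0]
  ]
}}

```text
time: 11.92
tool_pos: [0.5482, 0.0069, 0.0308]
tool_rot: [3.141, 0.0, 1.586]
contact_force: [-0.1, 0.4, 0.6]
opening: 0.0559
grip_force: 0.0
```

>>> {"fn": "step_arm", "kwargs": {
  "motion": [
    [[0, 0, 0], 0],
    [[0, 0, 0], 0],
    [[0, 0, 0], 0],
    [[0, 0, 0], 0],
    [[0, 0, 0], 0],
    [[0, 0, 0], 0],
    [[0, 0, 0], 0],
    [[0, 0, 0], 0]
  ],
  "hand": 255,
  "squeeze": 5
}}

```text
time: 12.92
tool_pos: [0.5482, 0.0069, 0.0307]
tool_rot: [3.141, 0.0, 1.587]
contact_force: [0.4, 0.2, 2.9]
opening: 0.0217
grip_force: 5.0
```

>>> {"fn": "step_arm", "kwargs": {
  "motion": [
    [[0, 0, -0.15], 0],
    [[0, 0, -0.3], 0],
    [[0, 0, -0.45], 0],
    [[0, 0, -0.6], 0],
    [[0, 0, -0.68], 0],
    [[0, 0, -0.75], 0],
    [[0, 0, -0.81], 0],
    [[0, 0, -0.81], 0]
  ]
}}

```text
time: 13.92
tool_pos: [0.5481, 0.0069, 0.0793]
tool_rot: [3.141, 0.0, 1.587]
contact_force: [0.2, 0.4, -1.1]
opening: 0.0215
grip_force: 5.0
```

Run:
```python
from h import *
c=cam('scene'); cv2.imwrite('pics/s4.png',cv2.resize(c['pixels'][130:250,200:340,::-1],(700,600),interpolation=2))
# predicted pixels of open end for several tilts, in crop coordinates
for sl in (0,.1,.2,.3):
    p=np.array([.549,-.068,.079+.075*sl]); print(sl,(proj(c,p)-[200,130])*5)
print(robot.observe()['contact_force'])
```

```text
0 [[195.84516448 361.98928655]]
0.1 [[195.25443247 352.06329301]]
0.2 [[194.65711232 342.02509025]]
0.3 [[194.05309581 331.8728083 ]]
[-0.71498694  0.47351949 -1.15207111]
```

View pics/s4.png

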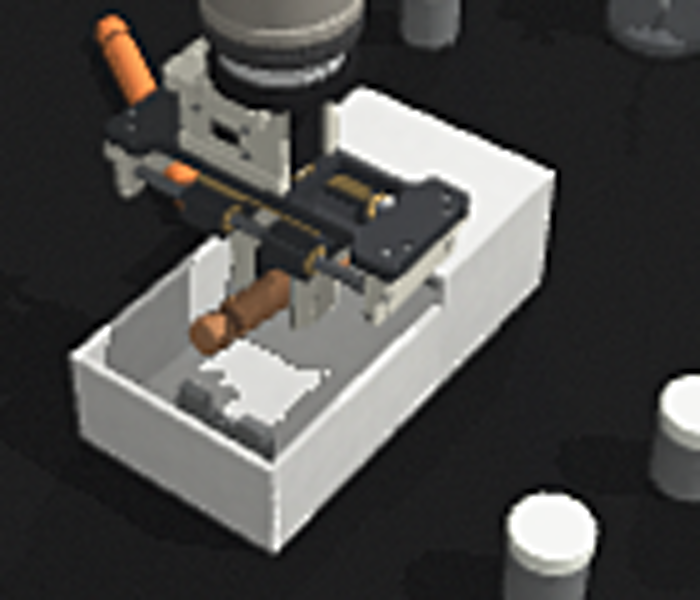

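The crop shows the open end lifted, with its face centre at about (207,333), above the bearers and tilted up. Next I compute the tilt from that pixel.

Run:
```python
from h import *
c=cam('scene')
o,v=ray(c,np.array([207,333])/5+[200,130]); v=v[0]; p=o+v*((.549-o[0])/v[0]); print('open end',p,'slope',(p[2]-.0813)/(.007-p[1]))
s=robot.observe(); print(s['tool_pos'],s['contact_force'])
```

```text
open end [ 0.549      -0.05804491  0.09296576] slope 0.1793493735951391
[0.54792468 0.00698553 0.0789789 ] [ 0.59603696  0.020891   -0.27037019]
```

>>> {"fn": "step_arm", "kwargs": {
  "motion": [
    [[0, 0, 0], 0],
    [[0, 0, 0], 0],
    [[0, 0, 0], 0],
    [[-0.2, 0, -0.035], 0],
    [[-0.5, 0, -0.085], 0],
    [[-0.8, 0, -0.136], 0],
    [[-1.1, 0, -0.187], 0],
    [[-1.4, 0, -0.238], 0],
    [[-1.7, 0, -0.29], 0],
    [[-2.0, 0, -0.34], 0]
  ],
  "squeeze": 40
}}

```text
time: 15.28
tool_pos: [0.55, -0.1144, 0.0998]
tool_rot: [3.141, 0.0, 1.587]
contact_force: [0.4, -0.6, -1.0]
opening: 0.021
grip_force: 40.0
```

>>> {"fn": "step_arm", "kwargs": {
  "motion": [
    [[-0.3, 0, -0.06], 0],
    [[-0.3, 0, -0.5], 0],
    [[-0.3, 0, -1.0], 0],
    [[-0.3, 0, -1.5], 0],
    [[-0.3, 0, -1.9], 0],
    [[-0.3, 0, -2.0], 0],
    [[-0.3, 0, -2.0], 0],
    [[-0.3, 0, -2.0], 0]
  ]
}}

```text
time: 16.27
tool_pos: [0.5497, -0.131, 0.2183]
tool_rot: [-3.14, -0.001, 1.587]
contact_force: [0.2, -0.6, 0.1]
opening: 0.021
grip_force: 40.0
```

Run:
```python
from h import *
c=cam('scene'); cv2.imwrite('pics/s5.png',cv2.resize(c['pixels'][80:320,120:340,::-1],(550,600))); 
s=robot.observe(); print(s['tool_pos'],s['contact_force'],s['grip_force'],s['opening'])
g=np.array(s['tool_pos'])+[0,0,.002]
for sl in(0,.1,.2,.3): 
    k=np.array([0.016,-1,sl]); k/=np.linalg.norm(k); print(sl,((proj(c,[g+.065*k,g-.155*k])-[120,80])*2.5).round().tolist())
```

```text
[ 0.54974052 -0.13092553  0.21829292] [ 0.01927191  0.34321325 -1.08043283] 39.999868869781494 0.02122120516789971
0 [[197.0, 276.0], [350.0, 156.0]]
0.1 [[196.0, 270.0], [350.0, 169.0]]
0.2 [[196.0, 264.0], [348.0, 182.0]]
0.3 [[197.0, 258.0], [346.0, 194.0]]
```

View pics/s5.png

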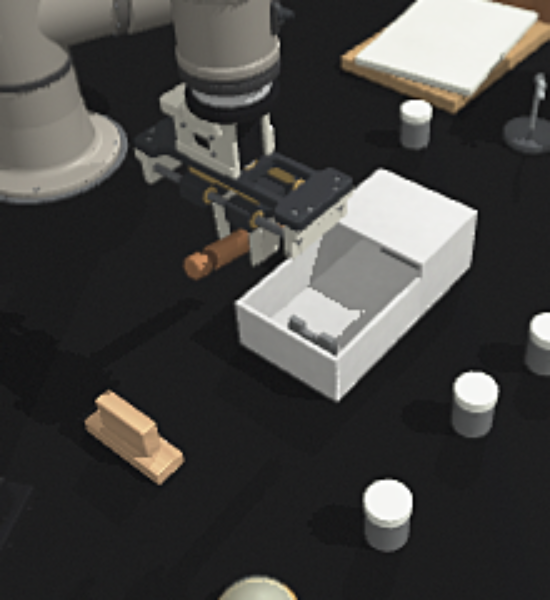

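The crop shows the handle clear of the trough with its open end at about (193,267), which implies a slope near 0.15, and the block still standing. One more check of the hood-side end with the wrist camera.

Run:
```python
from h import *
c=cam('wrist'); save(c,'w6'); s=robot.observe(); g=np.array(s['tool_pos'])+[0,0,.002]
for sl in(-.1,0,.1,.2,.3):
    k=np.array([0.016,-1,sl]); k/=np.linalg.norm(k); print(sl,(proj(c,[g-.155*k])*1.5).round().tolist())
```

```text
-0.1 [[386.0, -216.0]]
0 [[386.0, -177.0]]
0.1 [[386.0, -139.0]]
0.2 [[386.0, -104.0]]
0.3 [[386.0, -72.0]]
```

View pics/w6.png

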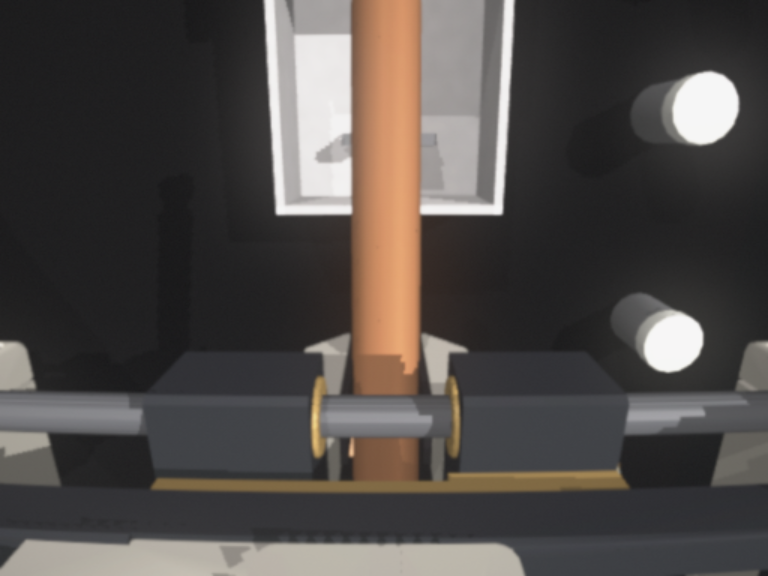

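The wrist view shows the handle running straight from the jaws up through row 0 (columns 352–420), well above the empty trough. I check the tilt from how its width changes.

Run:
```python
from h import *
c=cam('wrist'); h=cv2.cvtColor(c['pixels'],cv2.COLOR_RGB2HSV).astype(int); m=(h[:,:,0]<20)&(h[:,:,1]>90)
im=c['pixels'].astype(float)
Q=[]
for r in range(2,220,4):
    g=np.diff(im[r,200:310,0]-im[r,200:310,2]); # red-blue edges
    def sub(k): 
        w=np.abs(g[max(k-2,0):k+3]); return 200.5+(np.arange(max(k-2,0),k+3)*w).sum()/w.sum()
    a=sub(int(np.argmax(g[2:55]))+2); b=sub(55+int(np.argmin(g[55:-3])))
    o,v=ray(c,[[a,r],[b,r]]); v/=np.linalg.norm(v,axis=1)[:,None]
    al=np.arccos(v[0]@v[1])/2; mid=v.sum(0); mid/=np.linalg.norm(mid)
    # distance perpendicular to axis in plane containing both rays: along-row slice -> use depth normal to row
    Q.append(o+mid*(.011/np.sin(al)))
Q=np.array(Q); A=np.c_[Q[:,1],np.ones(len(Q))]
import numpy as np
for _ in range(5):
    f=np.polyfit(Q[:,1],Q[:,2],1); e=np.abs(Q[:,2]-np.polyval(f,Q[:,1])); Q=Q[e<max(2*np.median(e),.001)]
print(f,len(Q),Q[0],Q[-1])
```

```text
[-0.23453692  0.18841759] 32 [ 0.5477782  -0.01034351  0.19125773] [ 0.54935559 -0.11217026  0.21405646]
```

The tilt is about 0.15–0.23 rad, close to the limit. I'll level it by resting the hood-side end lightly on the hood top with a softer grip, then lift again.

>>> {"fn": "step_arm", "kwargs": {
  "motion": [
    [[0.4, 0, 0], 0],
    [[0.8, 0, 0.3], 0],
    [[1.15, 0, 0.7], 0],
    [[1.15, 0, 1.1], 0],
    [[1.15, 0, 1.3], 0],
    [[1.15, 0, 1.4], 0],
    [[1.15, 0, 1.4], 0]
  ]
}}

```text
time: 17.3
tool_pos: [0.5493, -0.0624, 0.1356]
tool_rot: [3.141, 0.0, 1.586]
contact_force: [-0.3, 0.1, -0.9]
opening: 0.0211
grip_force: 40.0
```

>>> {"fn": "step_arm", "kwargs": {
  "motion": [
    [[0, 0, 0], 0],
    [[0, 0, 0], 0],
    [[0, 0, 0.06], 0],
    [[0, 0, 0.12], 0],
    [[0, 0, 0.18], 0],
    [[0, 0, 0.24], 0],
    [[0, 0, 0.28], 0],
    [[0, 0, 0.28], 0]
  ],
  "squeeze": 8
}}

```text
time: 18.3
tool_pos: [0.549, -0.062, 0.1185]
tool_rot: [-3.141, -0.0, 1.587]
contact_force: [0.5, -0.5, -0.5]
opening: 0.0217
grip_force: 8.0
```

>>> {"fn": "step_arm", "kwargs": {
  "motion": [
    [[0, 0, 0], 0],
    [[0, 0, 0], 0],
    [[0, 0, 0], 0],
    [[0, 0, -0.3], 0],
    [[0, 0, -0.8], 0],
    [[0, 0, -1.3], 0],
    [[0, 0, -1.7], 0],
    [[0, 0, -1.8], 0],
    [[0, 0, -1.8], 0],
    [[0, 0, -1.8], 0]
  ],
  "squeeze": 40
}}

```text
time: 19.55
tool_pos: [0.5486, -0.0619, 0.2255]
tool_rot: [-3.139, -0.0, 1.587]
contact_force: [-0.0, 1.0, -0.1]
opening: 0.021
grip_force: 40.0
```

Run:
```python
from h import *
c=cam('wrist'); im=c['pixels'].astype(float); Q=[]
for r in range(2,220,4):
    g=np.diff(im[r,200:310,0]-im[r,200:310,2])
    def sub(k):
        i=np.arange(max(k-2,0),k+3); w=np.abs(g[i]); return 200.5+(i*w).sum()/w.sum()
    o,v=ray(c,[[sub(int(np.argmax(g[2:55]))+2),r],[sub(55+int(np.argmin(g[55:-3]))),r]]); v/=np.linalg.norm(v,axis=1)[:,None]
    mid=v.sum(0); mid/=np.linalg.norm(mid); Q.append(o+mid*(.011/np.sin(np.arccos(v[0]@v[1])/2)))
Q=np.array(Q)
for _ in range(5):
    f=np.polyfit(Q[:,1],Q[:,2],1); e=np.abs(Q[:,2]-np.polyval(f,Q[:,1])); Q=Q[e<max(2*np.median(e),.001)]
s=robot.observe();print(f,len(Q),s['tool_pos'],np.polyval(f,s['tool_pos'][1]),s['grip_force'],s['opening'],s['time'],np.abs(s['qvel']).max())
t=cam('top'); h=cv2.cvtColor(t['pixels'],cv2.COLOR_RGB2HSV); m=((h[:,:,0]<16)&(h[:,:,1]>110)&(h[:,:,2]>60)).astype(np.uint8)
k,l,st,ce=cv2.connectedComponentsWithStats(m[170:230,160:190]); print(st[1:],onz(t,ce[1:]+[160,170],.006).round(3).tolist())
```

```text
[-0.1558757   0.21149273] 45 [ 0.54864516 -0.06193322  0.22551866] 0.22114661751705136 39.99997437000275 0.020893872801259556 19.6 0.005140808149586736
[[15 13  3  9 27]
 [14 28  5  9 28]
 [15 39  4  9 34]] [[0.584, 0.197, 0.006], [0.544, 0.195, 0.006], [0.515, 0.195, 0.006]]
```

Tilt is now about 0.15 rad, the handle is held firmly, and the chips are outside on the worktop. Handing in.

```bash
python3 -c "
from cell import robot
print(robot.hand_in())"
```

```text
the job is handed in; nothing more can be done
None
```

I handed the job in at about 20 s of robot time, but it returned no verdict: the chips are on the worktop past the trough's closed end, the block is let go and standing, and the handle is held still about 0.15 rad from level, its lower end roughly 0.2 m up.

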